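# Slacken two wheel-hub nuts of unknown thread hand

## Robot

A 6-joint arm with a two-finger parallel gripper is mounted at the origin on the work surface. World frame = base frame: x ahead of the robot, y to its left, z up, the work surface at z = 0. Lengths are in mm, angles in rad, forces in N, time in s.
With the tool pointing down it reaches from about 350 to 875 mm from the base axis. Payload 4.2 kg.
Tool frame: the origin (TCP) lies between the finger pads; the fingertips stand 11 mm ahead of it and the grasp point (between the pads) lies 8 mm behind it; z points along the fingers, y is the direction in which the jaws open and shut (so a half turn about z gives the same grasp; the last joint's range is limited). The gripper opens to 85 mm and grips with 20 to 120 N. Pads are 22 mm wide; open, the fingers measure 114 mm over their backs; the gripper's body (76 mm by 85 mm) begins 54 mm behind the grasp point. The pads swing forward as they close: fully open they stand 13 mm farther back than shut.
Start: joints at [-1.061, 0.385, 0.008, 0, -1.194, -0.259], TCP at [155.129, -605.421, 242.312] pointing down, gripper open.
Joint ranges: [-3.14, 3.14], [-1.21, 2.06], [-1.07, 1.41], [-3.16, 2.05], [-2.99, -0.16], [-3.1, 3.1]. Speed limits (rad/s): [2.79, 2.79, 3.14, 3.14, 3.14, 3.14].

## Interface

Orientations are given as a unit quaternion [x, y, z, w].
In Python, from bench import * gives the robot as it stands.
- The arm moves only by the tool servo_tool, never from a script. Its argument "rows" is a list of rows, each a list of 7 numbers: the opening, from 0 (shut) to 1 (fully open), then the shift along the tool's x, y, z in cm, then the turn, a rotation vector about the tool's x, y, z in degrees. A call has 1 to 12 rows; each row shifts and turns the commanded pose from where the row before left it, along the tool's axes as they then stand; what a row does not reach is not made up. A row lasts 1/10 s, in which the tool goes at most 50 mm and 8.59 degrees, less where a joint would pass 70% of its speed; a pose out of reach is approached as far as the arm can. A call is refused whole if a number of a shift passes 5 or a number of a turn 8.59, either way. A call with a gripper value outside its range is refused whole. The fingers move at their own pace and stop on an object; the grip force is fixed at half the most. Time passes only in rows, so rows that do not move let the fingers close. It gives the time, the measured TCP pose, the force and the opening at its end, in the units of the state.
- read_state(): the state, without advancing time (a new reading comes with each control period).
- get_image(name): name is "scene" or "top" or "wrist"; returns a dict with "image" (384x512x3 uint8, red, green, blue), "mtx" (3x3 intrinsics, pixels), "extrinsics" (4x4, takes a point from camera to world coordinates). Camera axes: x right, y up, looking along -z (the intrinsics and any distortion apply to the point x, -y, -z); pixel columns grow to the right and rows downward; lengths in mm; the calibration is good to about 2 mm. A picture is of the moment at which its call begins. There is no depth.
- job_done(): hands the job in, once; it reports no verdict.
The state is a dict: "clock": time; "joints": joint angles; "joint_vel": joint speeds; "joint_efforts": joint torques, N m; "position": TCP position; "ee_rot": TCP orientation; "contact_force": force on the tool from outside, world axes, zero at the start; "wrist_torque": the same for the moment, N m; "gripper_width": finger opening in mm.
Only numpy, scipy, OpenCV 4.12 (cv2) and the standard library are available. Lean on these libraries where they do the work, as an engineer would, in place of code of your own. Each camera call takes 0.05 s, during which the arm holds its last target. There are 200 camera calls.

## Task

Both worn grinding wheels are to be changed: take the T-handled box key from its wooden block and with it slacken the nut on each of the two hubs by at least an eighth of a turn. One nut has a left-hand thread and nobody remembers which, so feel gently which way each one gives and stop as soon as it resists: forcing a nut the wrong way wrenches the hub round in its rubber-lined clamp, where it must not twist by more than five degrees. Keep the gripper off the hubs and everything off the brittle wheels, leave the other things where they are, and stand the key back in its hole when you are done.

Things in the scene. Friction and masses are not known exactly. Their poses are not given: they have to be found in the camera images.
- stand_a: One of two like bench stands (round grey foot 130 mm across, fixed), each holding an upright hub with a grinding wheel clamped by a hexagon nut on top. Origin: centre of the foot's underside, on the axis of hub, wheel and nut. Which stand is on the left is drawn at random. One stand's nut has a left-hand, the other's a right-hand thread; nothing in look or place shows which.
- wheel_a: Brittle grey grinding wheel of stand_a, 125 mm across, 16 mm thick, its top face 77 mm above the table; origin at the centre of its underside. Steel flange 62 mm across on top of it, up to 86 mm above the table, then the nut.
- hub_a (a joint): Twist (rad, anticlockwise from above positive) of stand_a's hub, with its wheel and nut, in the rubber-lined clamp of the stand: 0 at rest, springs by 1 rad per 12 N m of torque on the nut (0.03 rad while the nut turns).
- nut_a (a joint): How far (rad) stand_a's nut has been loosened from tight: 0 = tight, at which it stops solid in the tightening direction; grows as it loosens, whichever way round that is. It takes about 0.35 N m to turn and stays that stiff. It does not rise noticeably.
- nut_a_top (a point): Centre of the top of stand_a's nut, 110 mm above the table. Hexagon 36 mm across flats, 20 mm high, on a round flange 47 mm across and 4 mm thick (its top 90 mm above the table); the stud stands 5 mm out of the top. Site z is up; point x points square to one of the flats (so flats face every 60 degrees from it).
- stand_b: One of two like bench stands (round grey foot 130 mm across, fixed), each holding an upright hub with a grinding wheel clamped by a hexagon nut on top. Origin: centre of the foot's underside, on the axis of hub, wheel and nut. Which stand is on the left is drawn at random. One stand's nut has a left-hand, the other's a right-hand thread; nothing in look or place shows which.
- wheel_b: Brittle grey grinding wheel of stand_b, 125 mm across, 16 mm thick, its top face 77 mm above the table; origin at the centre of its underside. Steel flange 62 mm across on top of it, up to 86 mm above the table, then the nut.
- hub_b (a joint): Twist (rad, anticlockwise from above positive) of stand_b's hub, with its wheel and nut, in the rubber-lined clamp of the stand: 0 at rest, springs by 1 rad per 12 N m of torque on the nut (0.03 rad while the nut turns).
- nut_b (a joint): How far (rad) stand_b's nut has been loosened from tight: 0 = tight, at which it stops solid in the tightening direction; grows as it loosens, whichever way round that is. It takes about 0.35 N m to turn and stays that stiff. It does not rise noticeably.
- nut_b_top (a point): Centre of the top of stand_b's nut, 110 mm above the table. Hexagon 36 mm across flats, 20 mm high, on a round flange 47 mm across and 4 mm thick (its top 90 mm above the table); the stud stands 5 mm out of the top. Site z is up; point x points square to one of the flats (so flats face every 60 degrees from it).
- key_grip (a point): T-handled box key, plain steel, 0.4 kg, standing mouth-down in the wooden block. This point: centre of its T-bar (110 long, 18 wide, 16 high), on the key's axis, 137 mm above its mouth. z runs up the key, x along the T-bar. Below the bar a 13 mm round shank. Fully down on a nut, the T-bar's centre is about 227 mm above the table; still riding on top of the nut, 240 mm or more.
- key_mouth (a point): Centre of the key's lower end (mouth); axes as key_grip. From here 50 mm up the key is a six-sided tube and its cap: 46 mm across flats outside, 38 inside, 34 deep, mouth flared as a lead-in of about 2 mm. One pair of inner flats is square to the T-bar's direction, the others every 60 degrees from it. Turning slack on a nut is about 6 degrees either way.
- block: Wooden storage block, 150 x 96 x 50 mm, fixed, origin at the centre of its underside, long side along its x. It has the key's hole and at its other end a small hole with a collet in it.
- block_hole0 (a point): Centre of the mouth of the key's hole in the block's top face (50 mm above the table): round, 59 mm across, 40 mm deep. With the key home in it, the key's mouth lies 10 mm above the table and the T-bar's centre 147 mm; the six-sided tube is about 54 mm over its corners.
- collet: Bystander: steel collet 23 mm across, standing in the block's small hole; origin under its centre.
- dressing_stick: Bystander: grey abrasive stick 110 x 20 x 20 mm; origin under its centre.
- spare_flange: Bystander: steel ring 62 mm across, 9 mm thick; origin under its centre.
- step_block: Bystander: stepped steel clamping block 60 x 28 x 48 mm; origin under its centre.
- strap_clamp: Bystander: flat steel clamp 100 x 30 x 14 mm; origin under its centre.
- oil_bottle: Bystander: white oil bottle 52 mm across, 120 mm high; origin under its centre.
- brush: Bystander: hand brush lying flat; origin under it.
Things that resemble listed ones, but are neither listed nor needed, are in the scene too. What is shaped like the stand_a but orange or turquoise is not meant.

How it is judged:
By the outcome, as a careful person would: the job done as asked, in the order asked, and still so for the second after the job is handed in, with the robot touching nothing.
It also fails if it takes over 72 s, if anything falls off the work surface, if the arm or the gripper's body presses on something with over 40 N, if the wrist force passes 120 N, or if a joint passes its speed limit or range.

## Working session

There is one attempt and no reset: what is moved stays moved. The work goes in short steps, Python scripts to look and compute and a tool call to move; the robot and the scene stay as the last step left them, time stands still between calls to the robot, and variables do not carry over. Pictures are saved under pics/ and viewed, about 8 in all and at most 12, crops included, and the job is handed in when it is done.

Besides the shell and the picture viewer there is one more tool, called after "Call:" in YAML: its name, and indented under it one key for each argument. servo_tool: Moves the arm, as the interface text tells. Its arguments: {"type":"object","properties":{"rows":{"type":"array","items":{"type":"array","items":{"type":"number"}}}},"required":["rows"]}

```bash
mkdir -p pics; ls; python3 - <<'E'
from bench import *
import cv2, numpy as np, pickle
s=read_state(); print({k:np.round(v,3).tolist() for k,v in s.items()})
for n in ("scene","top"):
    d=get_image(n); pickle.dump(d,open(f"{n}0.pkl","wb"))
    cv2.imwrite(f"pics/{n}0.png",cv2.resize(d["image"][:,:,::-1],(800,600),interpolation=cv2.INTER_CUBIC))
    print(n,d["mtx"].round(1).tolist(),d["extrinsics"].round(3).tolist(), [k for k in d])
E
```

```text
pics
{'clock': 0.0, 'joints': [-1.061, 0.386, 0.007, -0.001, -1.194, -0.259], 'joint_vel': [0.001, -0.001, 0.002, -0.001, -0.001, 0.001], 'joint_efforts': [0.002, -39.229, 18.84, 4.186, -0.005, 0.0], 'position': [154.985, -604.89, 241.213], 'ee_rot': [-0.125, 0.992, 0.001, -0.0], 'contact_force': [-0.315, 0.323, 0.39], 'wrist_torque': [0.01, -0.011, -0.03], 'gripper_width': 85.619}
scene [[451.8, 0.0, 248.9], [0.0, 451.8, 184.6], [0.0, 0.0, 1.0]] [[-0.22, -0.793, 0.568, 1148.983], [0.975, -0.169, 0.141, 185.7], [-0.016, 0.585, 0.811, 1030.993], [0.0, 0.0, 0.0, 1.0]] ['image', 'mtx', 'extrinsics']
top [[475.9, 0.0, 257.2], [0.0, 475.9, 190.5], [0.0, 0.0, 1.0]] [[0.024, 0.983, -0.184, 229.843], [-1.0, 0.023, -0.01, 38.369], [-0.005, 0.184, 0.983, 1526.424], [0.0, 0.0, 0.0, 1.0]] ['image', 'mtx', 'extrinsics']
```

View pics/scene0.png

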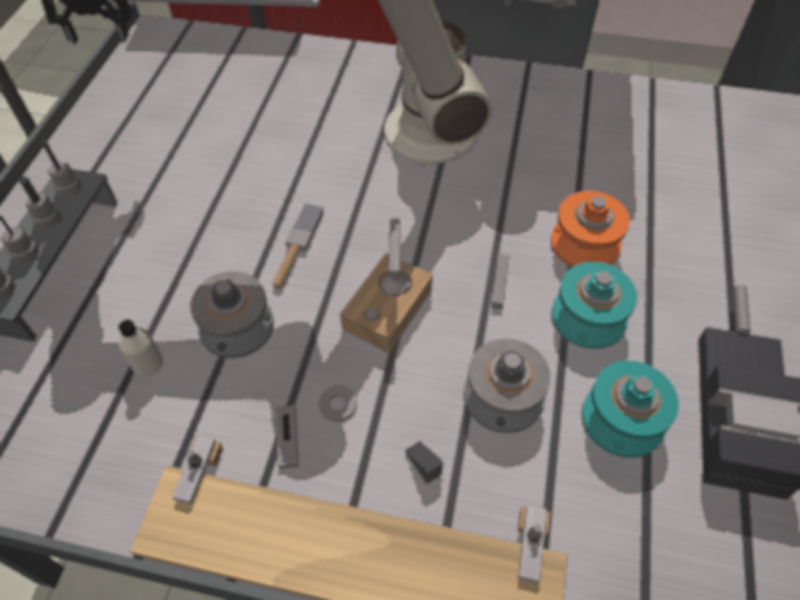

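View pics/top0.png

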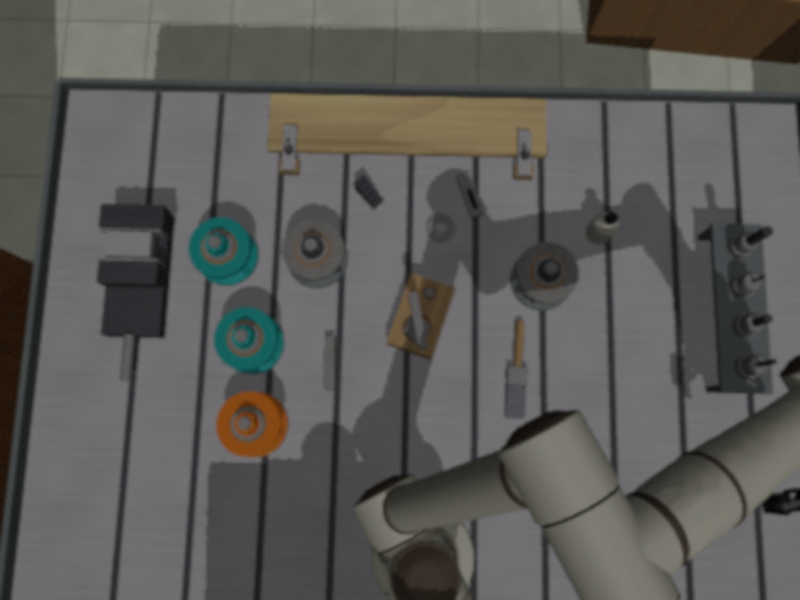

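The grey stands are at scene px (233,300) and (510,370), or top (549,268) and (312,243). The decoys are turquoise at (597,290) and (637,395) and orange at (592,215). The key's T-bar is at scene (395,245), or top (417,320), standing in the wooden block. One close crop sheet next to check the choice.

```bash
cat > h.py <<'E'
import numpy as np, cv2, pickle
from scipy.spatial.transform import Rotation as R
def ray(d,u,v):
    K=d["mtx"];E=d["extrinsics"]
    r=E[:3,:3]@np.array([(u-K[0,2])/K[0,0],-(v-K[1,2])/K[1,1],-1.0]); return E[:3,3],r/np.linalg.norm(r)
def plane(d,u,v,z):
    o,r=ray(d,u,v); return o+r*(z-o[2])/r[2]
def tri(*obs):
    A=0;b=0
    for d,u,v in obs:
        o,r=ray(d,u,v);P=np.eye(3)-np.outer(r,r);A=A+P;b=b+P@o
    return np.linalg.solve(A,b)
def proj(d,p):
    E=d["extrinsics"];q=E[:3,:3].T@(np.asarray(p,float)-E[:3,3]);K=d["mtx"]
    return K[0,0]*q[0]/-q[2]+K[0,2],-K[1,1]*q[1]/-q[2]+K[1,2]
def crop(d,x0,y0,w,h,s):
    im=cv2.resize(d["image"][y0:y0+h,x0:x0+w,::-1],(w*s,h*s),interpolation=cv2.INTER_CUBIC)
    im=cv2.convertScaleAbs(im,alpha=1.3)
    for i in range(0,w,10):
        cv2.line(im,(i*s,0),(i*s,8 if i%50 else 16),(0,255,255),1)
        if i%20==0: cv2.putText(im,str(x0+i),(i*s,20),0,.35,(0,255,255),1)
    for i in range(0,h,10):
        cv2.line(im,(0,i*s),(8,i*s),(0,255,255),1)
        if i%20==0: cv2.putText(im,str(y0+i),(8,i*s+4),0,.35,(0,255,255),1)
    return im
E
python3 - <<'E'
from h import *
t=pickle.load(open("top0.pkl","rb"));s=pickle.load(open("scene0.pkl","rb"))
f=.64
for n,uv,z in (("nutL",(312,243),110),("nutR",(549,268),110),("bar",(417,318),147)):
    print(n,plane(t,uv[0]*f,uv[1]*f,z).round(0))
for n,uv,z in (("nutR",(225,290),110),("nutL",(512,360),110),("bar",(395,245),147)):
    print(n,plane(s,uv[0]*f,uv[1]*f,z).round(0))
a=crop(t,240,170,60,64,6);b=crop(s,210,130,70,96,5)
c=crop(t,175,130,55,60,5);e=crop(t,320,145,55,60,5)
W=np.zeros((600,800,3),np.uint8)
a=crop(t,240,168,60,66,5);b=crop(s,210,135,75,66,6)
W[:a.shape[0],:a.shape[1]]=a; W[:330,310:310+75*4]=crop(s,210,135,75,82,4)[:330] if 0 else cv2.copyMakeBorder(crop(s,210,135,75,82,4),0,2,0,0,0)
W[335:335+240,:220]=crop(t,175,130,55,60,4);W[335:575,225:445]=crop(t,320,145,55,60,4)
cv2.imwrite("pics/c1.png",W)
E
```

```text
nutL [600. 232. 110.]
nutR [ 560. -233.  110.]
bar [450.  23. 147.]
nutR [ 562. -233.  110.]
nutL [594. 234. 110.]
bar [443.  22. 147.]
```

View pics/c1.png

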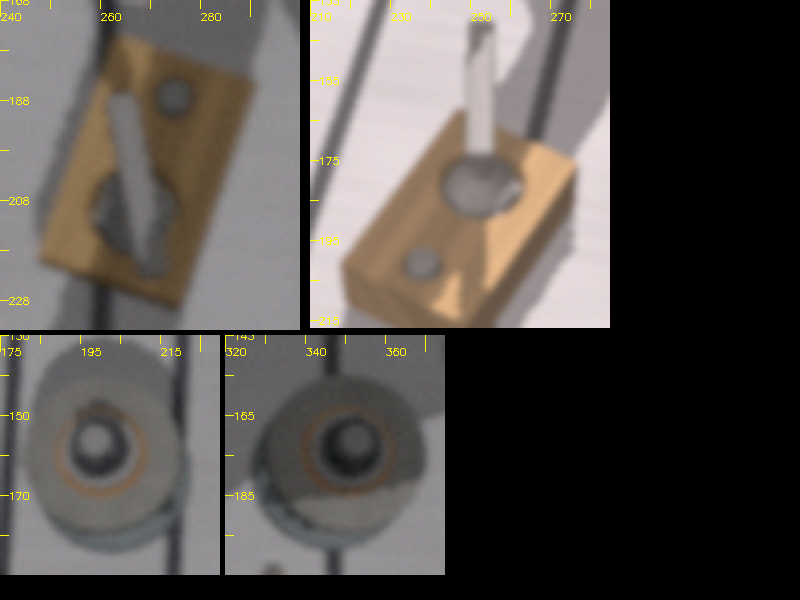

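```bash
python3 - <<'E'
from h import *
t=pickle.load(open("top0.pkl","rb"));s=pickle.load(open("scene0.pkl","rb"))
T=[plane(t,*p,155) for p in ((263.7,187),(270.5,222.5))]; S=[plane(s,*p,155) for p in ((252.5,174),(252.5,141))]
for q in (T,S):
    v=q[1]-q[0]; print("bar",np.array(q).round(0).tolist(),np.linalg.norm(v[:2]).round(0),np.degrees(np.arctan2(v[1],v[0])).round(1),((q[0]+q[1])/2).round(1))
c=[plane(t,*p,50) for p in ((264,176),(290.5,184.5),(275,229),(248,220))]
for p in c: print("blk",p.round(0))
print("hole",plane(t,267,210,50).round(0),plane(s,252.5,181,50).round(0))
print("nuts",plane(t,199,156,115),plane(t,352.5,171.5,115))
# start tool axes
print(R.from_quat([-0.125,0.992,0.001,0]).as_matrix().round(2))
E
```

```text
bar [[497.0, 33.0, 155.0], [393.0, 11.0, 155.0]] 107.0 -168.1 [445.1  22.2 155. ]
bar [[502.0, 35.0, 155.0], [398.0, 12.0, 155.0]] 106.0 -167.6 [450.3  23.  155. ]
blk [553.  33.  50.]
blk [528. -52.  50.]
blk [385.  -5.  50.]
blk [412.  79.  50.]
hole [445.  21.  50.] [448.  21.  50.]
nuts [597.00976686 233.14857384 115.        ] [ 559.19391862 -235.50189567  115.        ]
[[-0.97 -0.25 -0.  ]
 [-0.25  0.97  0.  ]
 [-0.    0.   -1.  ]]
```

Call:
servo_tool:
  rows:
    - [1,-2,2.4,-0.5,0,0,2.5]
    - [1,-2.75,3.35,-0.5,0,0,0]
    - [1,-2.75,3.35,0,0,0,0]
    - [1,-2.75,3.35,0,0,0,0]
    - [1,-2.75,3.35,0,0,0,0]
    - [1,-2.75,3.35,0,0,0,0]
    - [1,-2.75,3.35,0,0,0,0]
    - [1,-2.75,3.35,0,0,0,0]
    - [1,-2.75,3.35,0,0,0,0]
    - [1,-2.75,3.35,0,0,0,0]
    - [1,-2.75,3.35,0,0,0,0]
    - [1,-2.75,3.35,0,0,0,0]

```text
clock: 1.3
position: [388.9, -152.6, 252.3]
ee_rot: [-0.103, 0.995, 0.0, 0.0]
contact_force: [1.1, -0.7, -0.4]
gripper_width: 85.1
```

Call:
servo_tool:
  rows:
    - [1,-2.75,3.35,0,0,0,0]
    - [1,-2.75,3.35,0,0,0,0]
    - [1,-2,2.5,0,0,0,0]
    - [1,-1.0,1.4,0,0,0,0]
    - [1,0,0,0,0,0,0]
    - [1,0,0,0,0,0,0]

```text
clock: 1.9
position: [449.7, -33.1, 251.9]
ee_rot: [-0.104, 0.995, -0.0, -0.001]
contact_force: [-1.0, -0.2, 0.0]
gripper_width: 85.1
```

Call:
servo_tool:
  rows:
    - [1,-0.5,3,0,0,0,0]
    - [1,-0.45,2.5,0,0,0,0]
    - [1,0,0,0,0,0,0]
    - [1,0,0,0,0,0,0]

```text
clock: 2.3
position: [447.7, 21.9, 252.3]
ee_rot: [-0.103, 0.995, -0.0, -0.0]
contact_force: [-0.5, 0.9, -1.0]
gripper_width: 85.6
```

```bash
python3 - <<'E'
from h import *
from bench import *
d=get_image("wrist");pickle.dump(d,open("w1.pkl","wb"));st=read_state()
print(st["position"],st["joints"].round(3) if hasattr(st["joints"],"round") else st["joints"]);print(d["extrinsics"].round(3),d["mtx"])
cv2.imwrite("pics/w1.png",crop(d,0,0,512,384,1))
E
```

```text
[447.7403921   21.68998411 252.28234752] [ 0.413  0.071 -0.384  0.    -1.117 -1.778]
[[-2.07000e-01 -9.40000e-01 -2.71000e-01  3.77395e+02]
 [ 9.78000e-01 -1.99000e-01 -5.70000e-02  6.76900e+00]
 [ 0.00000e+00 -2.77000e-01  9.61000e-01  3.84174e+02]
 [ 0.00000e+00  0.00000e+00  0.00000e+00  1.00000e+00]] [[338.30780842   0.         252.30492753]
 [  0.         338.30780842 200.42172356]
 [  0.           0.           1.        ]]
```

View pics/w1.png

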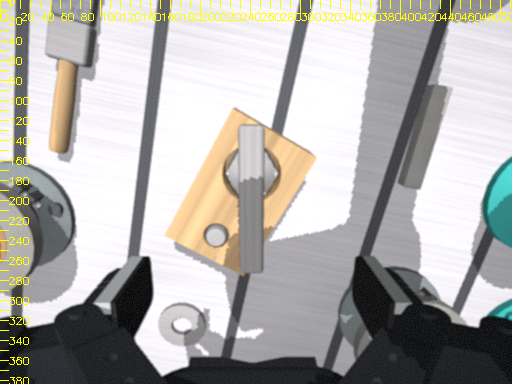

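The wrist view shows the T-bar from (251,125) to (251,272), aligned with the tool. The key's hole is around (252,170) and the collet at (216,235).

```bash
python3 - <<'E'
from h import *
d=pickle.load(open("w1.pkl","rb"))
q=[plane(d,*p,155) for p in ((251.5,126),(251.5,272))];v=q[1]-q[0];m=(q[0]+q[1])/2
print(q,np.linalg.norm(v),np.degrees(np.arctan2(v[1],v[0])),m)
p=m-np.array([447.7,21.8,155]);a=np.radians(-168.1);x=np.array([np.cos(a),np.sin(a),0]);y=np.array([-x[1]*-1*-1,0,0])
y=np.array([-0.206,0.9785,0]);print("tool dx,dy mm",p@x,p@y)
print("hole",plane(d,252,172,50))
E
```

```text
[array([391.87180497,   9.2964311 , 155.        ]), array([496.83631337,  31.40467667, 155.        ])] 107.2675279212077 11.894122328464782 [444.35405917  20.35055389 155.        ]
tool dx,dy mm 3.572915022683955 -0.7290192113185567
hole [442.61373999  20.25778018  50.        ]
```

Call:
servo_tool:
  rows:
    - [1,0.3,0,2,0,0,0]
    - [1,0,0,3,0,0,0]
    - [1,0,0,3,0,0,0]
    - [1,0,0,2,0,0,0]
    - [1,0,0,1.3,0,0,0]
    - [1,0,0,0,0,0,0]
    - [0.5,0,0,0,0,0,0]
    - [0,0,0,0,0,0,0]
    - [0,0,0,0,0,0,0]
    - [0,0,0,0,0,0,0]
    - [0,0,0,0,0,0,0]
    - [0,0,0,0,0,0,0]

```text
clock: 3.55
position: [445.6, 21.9, 140.0]
ee_rot: [-0.104, 0.995, -0.0, 0.001]
contact_force: [0.0, -2.3, 2.6]
gripper_width: 16.9
```

Call:
servo_tool:
  rows:
    - [0,0,0,-0.5,0,0,0]
    - [0,0,0,-1.5,0,0,0]
    - [0,0,0,-3,0,0,0]
    - [0,0,0,-4,0,0,0]
    - [0,0,0,-4,0,0,0]
    - [0,0,0,-2,0,0,0]
    - [0,0,0,0,0,0,0]

```text
clock: 4.25
position: [446.1, 22.6, 291.7]
ee_rot: [-0.103, 0.995, 0.001, 0.003]
contact_force: [-0.1, 0.3, -4.8]
gripper_width: 16.6
```

Call:
servo_tool:
  rows:
    - [0,-2,1,0,0,0,0]
    - [0,-3.5,1.6,0,0,0,0]
    - [0,-3.5,1.6,0,0,0,0]
    - [0,-3.5,1.6,0,0,0,0]
    - [0,-3.5,1.6,0,0,0,0]
    - [0,-2.5,1,0,0,0,0]
    - [0,-0.5,0.1,0,0,0,0]
    - [0,0,0,0,0,0,0]
    - [0,0,0,0,0,0,0]

```text
clock: 5.15
position: [612.4, 143.7, 287.3]
ee_rot: [-0.103, 0.995, -0.0, -0.002]
contact_force: [-0.4, -0.5, -3.9]
gripper_width: 17.1
```

```bash
python3 - <<'E'
from h import *
from bench import *
d=get_image("wrist");pickle.dump(d,open("w2.pkl","wb"));st=read_state()
print(st["position"],np.round(st["joints"],3),st["wrist_torque"]);u,v=proj(d,[597,233,110]);print(u,v)
W=np.zeros((600,800,3),np.uint8)
W[:384,:512]=crop(d,0,0,512,384,1); x0,y0=int(u)-24,int(v)-24
x0=max(0,min(x0,512-48))
W[312:600,512:800]=crop(d,x0,y0,48,48,6)
cv2.imwrite("pics/w2.png",W)
E
```

```text
[612.48825972 143.6249734  288.23323248] [ 4.870e-01  3.670e-01  9.700e-02 -1.000e-03 -1.303e+00 -1.851e+00] [-0.04317848  0.00100677  0.02542305]
348.91481879974515 187.03429031759984
```

View pics/w2.png

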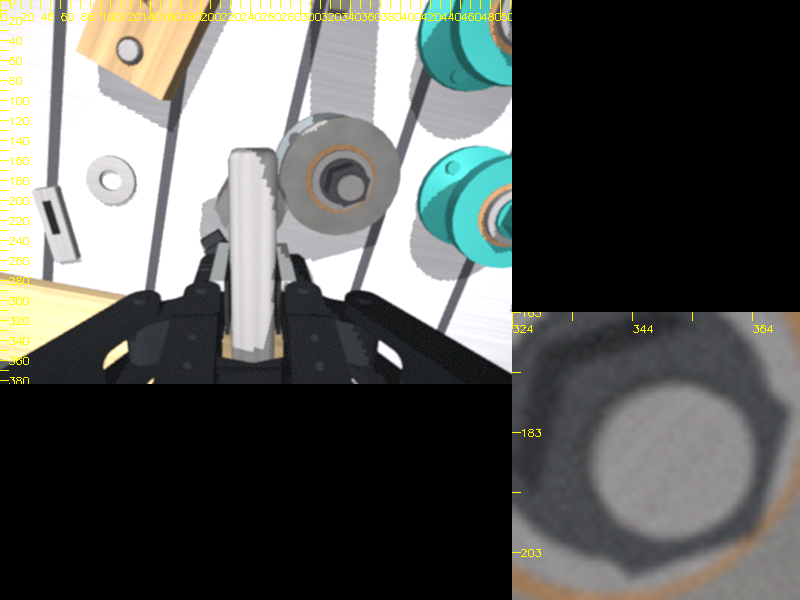

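The wrist view shows the left grey stand's nut at (348,185), and the bar held upright at (252,150–360). Three hexagon corners are visible: (369.5,179), (365,199) and (344,207).

```bash
python3 - <<'E'
from h import *
d=pickle.load(open("w2.pkl","rb"))
q=np.array([plane(d,*p,110)[:2] for p in ((369.5,179.3),(364.8,199.3),(343.7,206.8))])
print(q.round(1),np.linalg.norm(np.diff(q,axis=0),axis=1),np.degrees(np.arctan2(*np.diff(q,axis=0).T[::-1])))
# stud top disc z=115
g=cv2.cvtColor(d["image"],cv2.COLOR_RGB2GRAY)
print("stud",plane(d,350.3,187.8,115))
c=g[155:215,315:381].astype(float)
c=np.clip((c-30)/(130-30),0,1)*255
im=cv2.resize(c.astype(np.uint8),None,fx=8,fy=8,interpolation=cv2.INTER_CUBIC)
cv2.imwrite("pics/w2c.png",im)
E
```

```text
[[585.9 249.7]
 [605.4 251.2]
 [616.7 233.6]] [19.58471318 20.86893773] [  4.21355445 -57.16341581]
stud [596.55714996 232.77625538 115.        ]
```

View pics/w2c.png

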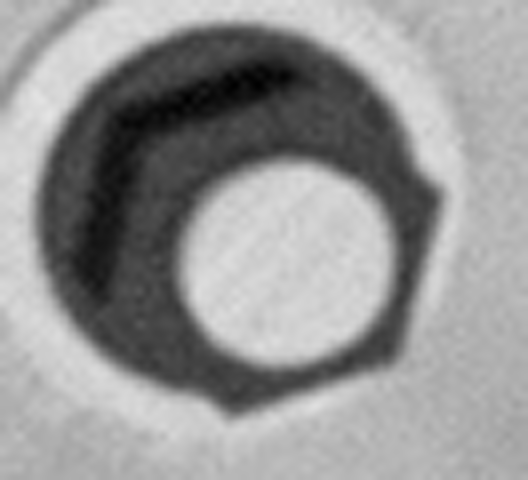

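```bash
python3 - <<'E'
from h import *
d=pickle.load(open("w2.pkl","rb"));p=np.array([612.5,143.6,288.2]);z=p[2]+16
a=np.radians(-168.2);x=np.array([np.cos(a),np.sin(a),0]);y=np.array([x[1],-x[0],0])
g=cv2.cvtColor(d["image"],cv2.COLOR_RGB2GRAY)
print(g[140:160,254]); print(g[340:372,254]); print(g[220,222:284]);print(g[330,222:284])
for n,uv in (("far",(254,149)),("near",(254,360)),("l",(229.5,220)),("r",(277,220))):
    q=plane(d,*uv,z)-p;print(n,(q@x).round(1),(q@y).round(1))
E
```

```text
[214 213 209 209 208 211 195 151  93  67  72 104 141 157 167 171 170 170
 168 168]
[161 160 162 162 161 160 149 133 120 117 106 107 104 104 105 104 104 105
 105 105 106  96  72  43  28  28  29  24  22  24  29  26]
[110 105 109 108 110 110 109 115 134 151 161 168 172 171 172 171 167 165
 167 169 168 173 175 178 176 175 174 175 172 168 168 166 166 168 165 167
 167 165 167 169 172 173 175 175 175 170 172 166 162 153 146 139 129 111
  90  87  85  87  85  90 106 128]
[ 24  34  55  53  42  43  46  65  88 104 127 146 159 161 166 167 165 162
 161 158 161 164 165 166 170 167 168 168 166 166 164 166 162 161 161 160
 160 162 165 168 169 168 170 166 166 155 127 105  93  90  84  79  81  77
  48  31  32  44  55  55  39  28]
far 56.9 0.3
near -29.1 0.6
l 31.4 -8.4
r 31.4 8.7
```

Call:
servo_tool:
  rows:
    - [0,0,1.5,0,0,0,0]
    - [0,-0.2,3,0,0,0,0]
    - [0,-0.2,3,0,0,0,0]
    - [0,-0.07,1.55,0,0,0,0]
    - [0,0,0,0,0,0,-7]
    - [0,0,0,1,0,0,-7.5]
    - [0,0,0,1.5,0,0,-7]
    - [0,0,0,0.5,0,0,0]
    - [0,0,0,0,0,0,0]
    - [0,0,0,0,0,0,0]

```text
clock: 6.2
position: [599.9, 233.8, 260.2]
ee_rot: [-0.286, 0.958, -0.0, 0.001]
contact_force: [0.2, -0.0, -3.8]
gripper_width: 16.9
```

Call:
servo_tool:
  rows:
    - [0,0.14,0,0.5,0,0,0]
    - [0,0,0,0.7,0,0,0]
    - [0,0,0,0.4,0,0,0]
    - [0,0,0,0.3,0,0,0]
    - [0,0,0,0.2,0,0,0]
    - [0,0,0,0.2,0,0,0]
    - [0,0,0,0,0,0,0]
    - [0,0,0,0,0,0,0]

```text
clock: 7.0
position: [598.6, 233.1, 236.4]
ee_rot: [-0.287, 0.958, 0.0, 0.0]
contact_force: [-0.6, -0.6, -4.5]
gripper_width: 17.1
```

Call:
servo_tool:
  rows:
    - [0,0,0,0.3,0,0,0]
    - [0,0,0,0.3,0,0,0]
    - [0,0,0,0.3,0,0,0]
    - [0,0,0,0,0,0,0]

```text
clock: 7.4
position: [601.3, 233.5, 234.9]
ee_rot: [-0.288, 0.958, -0.0, 0.006]
contact_force: [-1.7, -1.3, 16.2]
gripper_width: 16.8
```

Call:
servo_tool:
  rows:
    - [0,0,0,-0.3,0,0,0]
    - [0,0,0,0,0,0,4]
    - [0,0,0,0,0,0,0]
    - [0,0,0,0,0,0,-4]
    - [0,0,0,0,0,0,-4]
    - [0,0,0,0,0,0,0]

```text
clock: 8.0
position: [600.1, 233.9, 234.9]
ee_rot: [-0.321, 0.947, 0.0, 0.004]
contact_force: [-1.1, 1.3, 8.2]
gripper_width: 17.0
```

```bash
python3 - <<'E'
from bench import *
import numpy as np
s=read_state();print(s["position"],s["contact_force"],s["wrist_torque"])
E
```

```text
[600.06518617 233.91385078 234.90009382] [-1.13863296  1.29970397  8.18315186] [ 0.35574857  0.81012375 -0.01215866]
```

Call:
servo_tool:
  rows:
    - [0,0,0,0,0,0,4]
    - [0,0.1,0.07,0,0,0,0]
    - [0,0,0,0,0,0,0]
    - [0,0.1,0.07,0,0,0,0]
    - [0,0,0,0,0,0,0]

```text
clock: 8.5
position: [596.4, 233.2, 229.8]
ee_rot: [-0.287, 0.958, -0.0, 0.0]
contact_force: [3.3, 0.1, -5.1]
gripper_width: 17.1
```

```bash
cat > s.py <<'E'
from bench import *
import numpy as np
from scipy.spatial.transform import Rotation as R
s=read_state();m=R.from_quat(s["ee_rot"]).as_matrix()
print("t",s["clock"],"p",np.round(s["position"],1),"yaw",np.degrees(np.arctan2(m[1,0],m[0,0])).round(1),"tilt z",m[:,2].round(4),"F",np.round(s["contact_force"],1),"M",np.round(s["wrist_torque"],2),"j6",np.round(s["joints"][5],2))
E
python3 s.py
```

```text
t 8.5 p [596.4 233.2 229.8] yaw -146.6 tilt z [ 7.e-04  2.e-04 -1.e+00] F [ 3.3  0.1 -5.1] M [ 0.14 -0.83 -0.02] j6 -1.61
```

Call:
servo_tool:
  rows:
    - [0,-0.04,-0.02,0.3,0,0,0]
    - [0,0,0,0.3,0,0,0]
    - [0,0,0,0.3,0,0,0]
    - [0,0,0,0.2,0,0,0]
    - [0,0,0,0,0,0,0]

```text
clock: 9.0
position: [596.7, 233.2, 219.9]
ee_rot: [-0.287, 0.958, -0.0, 0.0]
contact_force: [1.7, -0.8, -0.6]
gripper_width: 17.0
```

```bash
python3 s.py
```

```text
t 9.0 p [596.7 233.2 219.9] yaw -146.6 tilt z [ 1.e-03  2.e-04 -1.e+00] F [ 1.7 -0.8 -0.6] M [ 0.03 -0.52 -0.05] j6 -1.61
```

Call:
servo_tool:
  rows:
    - [0,0,0,0,0,0,-2.5]
    - [0,0,0,0,0,0,-2.5]
    - [0,0,0,0,0,0,0]

```text
clock: 9.3
position: [597.1, 233.2, 219.9]
ee_rot: [-0.329, 0.944, -0.0, 0.001]
contact_force: [3.3, 1.0, -0.6]
gripper_width: 17.0
```

```bash
python3 s.py
```

```text
t 9.3 p [597.1 233.2 219.9] yaw -141.6 tilt z [ 1.8e-03  5.0e-04 -1.0e+00] F [ 3.3  1.  -0.6] M [ 0.02 -0.92 -0.08] j6 -1.53
```

Call:
servo_tool:
  rows:
    - [0,0,0,0,0,0,-2]
    - [0,0,0,0,0,0,0]

```text
clock: 9.5
position: [597.1, 233.2, 219.9]
ee_rot: [-0.344, 0.939, 0.0, 0.001]
contact_force: [1.9, 0.3, -0.9]
gripper_width: 17.0
```

```bash
python3 s.py
```

```text
t 9.5 p [597.1 233.2 219.9] yaw -139.7 tilt z [ 1.7e-03  7.0e-04 -1.0e+00] F [ 1.9  0.3 -0.9] M [ 0.02 -1.01 -0.23] j6 -1.49
```

Call:
servo_tool:
  rows:
    - [0,0,0,0,0,0,-1.2]
    - [0,0,0,0,0,0,0]

```text
clock: 9.7
position: [597.0, 233.2, 219.9]
ee_rot: [-0.355, 0.935, 0.0, 0.001]
contact_force: [3.1, -0.1, 0.6]
gripper_width: 17.0
```

```bash
python3 s.py
```

```text
t 9.7 p [597.  233.2 219.9] yaw -138.5 tilt z [ 1.4e-03  6.0e-04 -1.0e+00] F [ 3.1 -0.1  0.6] M [ 0.04 -1.13 -0.43] j6 -1.47
```

Call:
servo_tool:
  rows:
    - [0,0,0,0,0,0,-1]
    - [0,0,0,0,0,0,0]

```text
clock: 9.9
position: [596.9, 233.2, 219.9]
ee_rot: [-0.363, 0.932, -0.0, 0.001]
contact_force: [3.6, -0.5, 1.0]
gripper_width: 16.7
```

```bash
python3 s.py
```

```text
t 9.9 p [596.9 233.2 219.9] yaw -137.4 tilt z [ 1.3e-03  5.0e-04 -1.0e+00] F [ 3.6 -0.5  1. ] M [-0.05 -1.2  -0.55] j6 -1.45
```

Call:
servo_tool:
  rows:
    - [0,0,0,0,0,0,-0.7]
    - [0,0,0,0,0,0,0]

```text
clock: 10.1
position: [596.9, 233.2, 219.9]
ee_rot: [-0.369, 0.93, -0.0, 0.001]
contact_force: [3.1, 0.5, 1.4]
gripper_width: 16.7
```

```bash
python3 s.py
```

```text
t 10.1 p [596.9 233.2 219.9] yaw -136.7 tilt z [ 1.2e-03  4.0e-04 -1.0e+00] F [3.1 0.5 1.4] M [-0.12 -1.29 -0.66] j6 -1.44
```

Call:
servo_tool:
  rows:
    - [0,0,0,0,0,0,4]
    - [0,0,0,0,0,0,5]
    - [0,0,0,0,0,0,5]
    - [0,0,0,0,0,0,3]
    - [0,0,0,0,0,0,0]

```text
clock: 10.6
position: [596.7, 233.4, 219.8]
ee_rot: [-0.228, 0.974, -0.0, 0.001]
contact_force: [2.5, -0.1, 2.4]
gripper_width: 17.5
```

```bash
python3 s.py
```

```text
t 10.6 p [596.7 233.4 219.8] yaw -153.6 tilt z [ 1.1e-03  1.0e-04 -1.0e+00] F [ 2.5 -0.1  2.4] M [ 0.09 -1.18  0.09] j6 -1.74
```

Call:
servo_tool:
  rows:
    - [0,0,0,0,0,0,2]
    - [0,0,0,0,0,0,0]

```text
clock: 10.8
position: [596.8, 233.3, 219.8]
ee_rot: [-0.212, 0.977, -0.0, 0.001]
contact_force: [4.1, 0.1, 1.6]
gripper_width: 17.2
```

```bash
python3 s.py
```

```text
t 10.8 p [596.8 233.3 219.8] yaw -155.6 tilt z [ 0.0011 -0.     -1.    ] F [4.1 0.1 1.6] M [-0.04 -1.26  0.19] j6 -1.77
```

Call:
servo_tool:
  rows:
    - [0,0,0,0,0,0,2]
    - [0,0,0,0,0,0,0]

```text
clock: 11.0
position: [596.8, 233.3, 219.8]
ee_rot: [-0.194, 0.981, -0.0, 0.001]
contact_force: [3.6, 0.0, 2.3]
gripper_width: 16.9
```

```bash
python3 s.py
```

```text
t 11.0 p [596.8 233.3 219.8] yaw -157.6 tilt z [ 1.1e-03  1.0e-04 -1.0e+00] F [3.6 0.  2.3] M [-0.05 -1.29  0.33] j6 -1.8
```

Call:
servo_tool:
  rows:
    - [0,0,0,0,0,0,1]
    - [0,0,0,0,0,0,0]

```text
clock: 11.2
position: [596.8, 233.3, 219.8]
ee_rot: [-0.185, 0.983, 0.0, 0.001]
contact_force: [3.2, 0.5, 3.8]
gripper_width: 17.3
```

```bash
python3 s.py
```

```text
t 11.2 p [596.8 233.3 219.8] yaw -158.7 tilt z [ 1.e-03  2.e-04 -1.e+00] F [3.2 0.5 3.8] M [-0.02 -1.3   0.33] j6 -1.82
```

Call:
servo_tool:
  rows:
    - [0,0,0,0,0,0,1]
    - [0,0,0,0,0,0,1]
    - [0,0,0,0,0,0,0]

```text
clock: 11.5
position: [596.8, 233.2, 219.8]
ee_rot: [-0.167, 0.986, 0.0, 0.0]
contact_force: [3.9, 0.1, 4.2]
gripper_width: 16.8
```

```bash
python3 s.py
```

```text
t 11.5 p [596.8 233.2 219.8] yaw -160.7 tilt z [ 1.e-03  4.e-04 -1.e+00] F [3.9 0.1 4.2] M [-0.07 -1.36  0.35] j6 -1.86
```

Call:
servo_tool:
  rows:
    - [0,0,0,0,0,0,4]
    - [0,0,0,0,0,0,4.5]
    - [0,0,0,0,0,0,4.5]
    - [0,0,0,0,0,0,4.5]
    - [0,0,0,0,0,0,4.5]
    - [0,0,0,0,0,0,4.5]
    - [0,0,0,0,0,0,0]

```text
clock: 12.2
position: [596.7, 233.3, 219.8]
ee_rot: [0.063, 0.998, 0.0, 0.0]
contact_force: [3.6, 1.4, 5.2]
gripper_width: 16.9
```

```bash
python3 s.py
```

```text
t 12.2 p [596.7 233.3 219.8] yaw 172.8 tilt z [ 9.e-04  3.e-04 -1.e+00] F [3.6 1.4 5.2] M [-0.02 -1.33  0.25] j6 -2.32
```

Call:
servo_tool:
  rows:
    - [0,0,0,0,0,0,4.5]
    - [0,0,0,0,0,0,4.5]
    - [0,0,0,0,0,0,4.5]
    - [0,0,0,0,0,0,4.5]
    - [0,0,0,0,0,0,4.5]
    - [0,0,0,0,0,0,4.5]
    - [0,0,0,0,0,0,0]

```text
clock: 12.9
position: [596.8, 233.3, 219.7]
ee_rot: [0.293, 0.956, 0.0, 0.0]
contact_force: [4.0, -0.4, 5.1]
gripper_width: 16.6
```

```bash
python3 s.py
```

```text
t 12.9 p [596.8 233.3 219.7] yaw 145.9 tilt z [ 1.e-03  4.e-04 -1.e+00] F [ 4.  -0.4  5.1] M [ 0.07 -1.48  0.26] j6 -2.79
```

Call:
servo_tool:
  rows:
    - [0,0,0,0,0,0,-4]
    - [0,0,0,0,0,0,-4]
    - [0,0,0,-0.5,0,0,0]
    - [0,0,0,-1,0,0,0]
    - [0,0,0,-1.5,0,0,0]
    - [0,0,0,-2,0,0,0]
    - [0,0,0,-2,0,0,0]
    - [0,0,0,0,0,0,0]

```text
clock: 13.7
position: [595.2, 233.1, 289.0]
ee_rot: [0.227, 0.974, -0.0, -0.002]
contact_force: [1.2, -0.1, -4.2]
gripper_width: 16.9
```

```bash
python3 s.py
```

```text
t 13.7 p [595.2 233.1 289. ] yaw 153.8 tilt z [-3.6e-03 -2.0e-04 -1.0e+00] F [ 1.2 -0.1 -4.2] M [ 0.06 -0.08 -0.  ] j6 -2.65
```

Call:
servo_tool:
  rows:
    - [0,0,0,0,0,0,-7.6]
    - [0,0,0,0,0,0,-7.6]
    - [0,0,0,0,0,0,-7.6]
    - [0,0,0,0,0,0,-7.6]
    - [0,0,0,0,0,0,-7.6]
    - [0,0.7,-2,0,0,0,0]
    - [0,1.3,-3.6,0,0,0,0]
    - [0,1.4,-3.8,0,0,0,0]
    - [0,1.4,-3.8,0,0,0,0]
    - [0,1.4,-3.8,0,0,0,0]
    - [0,1.4,-3.8,0,0,0,0]
    - [0,1.4,-3.8,0,0,0,0]

```text
clock: 14.9
position: [555.4, -28.0, 286.6]
ee_rot: [-0.101, 0.995, 0.001, -0.004]
contact_force: [1.3, -0.8, -3.4]
gripper_width: 17.1
```

Call:
servo_tool:
  rows:
    - [0,1.4,-3.8,0,0,0,0]
    - [0,1.3,-3.6,0,0,0,0]
    - [0,0.8,-2.2,0,0,0,0]
    - [0,0.5,-1.8,0,0,0,0]
    - [0,0,0,0,0,0,0]
    - [0,0,0,0,0,0,0]

```text
clock: 15.5
position: [540.7, -146.0, 287.2]
ee_rot: [-0.101, 0.995, 0.001, -0.002]
contact_force: [-0.4, -0.3, -4.4]
gripper_width: 17.1
```

```bash
python3 - <<'E'
exec(open("s.py").read())
from h import *
d=get_image("wrist");pickle.dump(d,open("w3.pkl","wb"))
u,v=proj(d,[559.5,-234,110]);print(u,v)
W=np.zeros((600,800),np.uint8)
g=cv2.cvtColor(d["image"],cv2.COLOR_RGB2GRAY)
W[:384,:512]=crop(d,0,0,512,384,1)[:,:,1]; x0,y0=int(u)-34,int(v)-34;print(x0,y0)
c=np.clip((g[y0:y0+66,x0:x0+66]-20.)/110,0,1)*255
W[204:600,404:800]=cv2.resize(c.astype(np.uint8),(396,396),interpolation=cv2.INTER_CUBIC)
cv2.imwrite("pics/w3.png",W)
E
```

```text
t 15.5 p [ 540.7 -146.   287.2] yaw -168.4 tilt z [-0.005   0.0016 -1.    ] F [-0.4 -0.3 -4.4] M [ 0.02 -0.06  0.05] j6 -1.39
156.043783395961 184.17493394073202
122 150
```

View pics/w3.png

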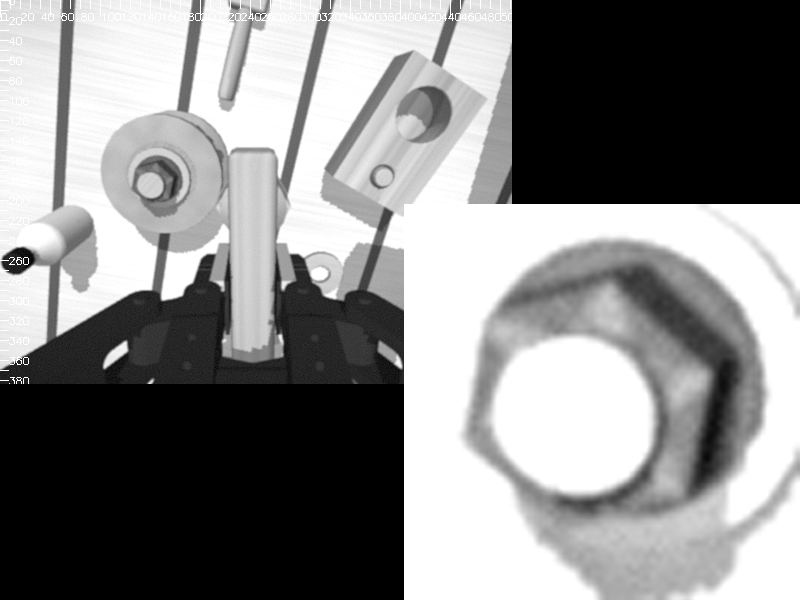

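The nut of the right grey stand is at about (155,180). In the crop its top-face corners are at about (605,282), (713,370), (690,495), (467,435) and (492,325). The empty block hole is at (424,113).

```bash
python3 - <<'E'
from h import *
d=pickle.load(open("w3.pkl","rb"))
f=lambda p:(122+(p[0]-404)/6-.4,150+(p[1]-204)/6-.4)
P={k:plane(d,*f(p),110)[:2] for k,p in dict(A=(605,282),B=(713,370),C=(690,495),E=(467,435),F=(492,325)).items()}
for a,b in ("AB","BC","EF","FA"):
    v=P[b]-P[a];print(a,b,np.linalg.norm(v).round(1),(np.degrees(np.arctan2(v[1],v[0]))%60).round(1))
for a,b in ("BE","CF"): v=P[b]-P[a];print(a,b,(P[a]+P[b])/2,np.linalg.norm(v).round(1),(np.degrees(np.arctan2(v[1],v[0]))%60).round(1))
print("stud",plane(d,*f((575,416)),115))
# key axis check at bar level
p=np.array([540.7,-146,287.2]);q=plane(d,254,148.5,303);print(q-p)
# hole of block: circle rim
print("hole",plane(d,424.5,113.5,50))
E
```

```text
A B 20.9 0.4
B C 20.7 58.0
E F 18.3 54.1
F A 19.1 2.1
B E [ 558.76590709 -237.4133747 ] 40.5 56.5
C F [ 560.0127338  -236.83462142] 39.6 58.2
stud [ 559.89178015 -238.09538348  115.        ]
[-55.63637899 -11.24387395  15.8       ]
hole [442.82913416  20.38107423  50.        ]
```

Call:
servo_tool:
  rows:
    - [0,0,-2,0,0,0,0]
    - [0,0,-3,0,0,0,0]
    - [0,0,-2.5,0,0,0,0]
    - [0,0,-1.8,0,0,0,0]
    - [0,0,0,0,0,0,-6]
    - [0,0,0,1,0,0,-6]
    - [0,0,0,1.5,0,0,-4.9]
    - [0,0,0,0.5,0,0,0]
    - [0,0,0,0,0,0,0]
    - [0,0,0,0,0,0,0]

```text
clock: 16.55
position: [562.0, -236.6, 259.8]
ee_rot: [-0.247, 0.969, -0.0, 0.0]
contact_force: [-0.4, -0.5, -4.3]
gripper_width: 16.9
```

```bash
python3 s.py
```

```text
t 16.55 p [ 562.  -236.6  259.8] yaw -151.4 tilt z [ 5.e-04 -4.e-04 -1.e+00] F [-0.4 -0.5 -4.3] M [ 0.02 -0.03  0.02] j6 -0.94
```

Call:
servo_tool:
  rows:
    - [0,0.24,0.04,0.5,0,0,0]
    - [0,0,0,0.7,0,0,0]
    - [0,0,0,0.4,0,0,0]
    - [0,0,0,0.3,0,0,0]
    - [0,0,0,0.2,0,0,0]
    - [0,0,0,0.2,0,0,0]
    - [0,0,0,0.2,0,0,0]
    - [0,0,0,0.2,0,0,0]
    - [0,0,0,0.1,0,0,0]
    - [0,0,0,0,0,0,0]

```text
clock: 17.55
position: [560.0, -238.2, 235.5]
ee_rot: [-0.248, 0.969, -0.002, 0.002]
contact_force: [-3.5, 2.7, 9.2]
gripper_width: 16.8
```

```bash
python3 s.py
```

```text
t 17.55 p [ 560.  -238.2  235.5] yaw -151.3 tilt z [ 0.004  -0.0026 -1.    ] F [-3.5  2.7  9.2] M [0.76 1.14 0.02] j6 -0.93
```

Call:
servo_tool:
  rows:
    - [0,0.03,0.07,0,0,0,0]
    - [0,0,0,0,0,0,0]
    - [0,0.03,0.07,0,0,0,0]
    - [0,0,0,0,0,0,0]

```text
clock: 17.95
position: [559.3, -237.6, 235.5]
ee_rot: [-0.248, 0.969, -0.002, 0.002]
contact_force: [-2.0, 0.3, 8.8]
gripper_width: 17.3
```

```bash
python3 s.py
```

```text
t 17.95 p [ 559.3 -237.6  235.5] yaw -151.3 tilt z [ 0.0055 -0.0033 -1.    ] F [-2.   0.3  8.8] M [0.29 0.8  0.01] j6 -0.94
```

Moving towards −x,+y lowers the side load; I'll go further the same way.

Call:
servo_tool:
  rows:
    - [0,0.07,0.07,0,0,0,0]
    - [0,0,0,0,0,0,0]
    - [0,0.07,0.05,0,0,0,0]
    - [0,0,0,0,0,0,0]

```text
clock: 18.35
position: [558.3, -237.4, 235.5]
ee_rot: [-0.248, 0.969, -0.003, 0.003]
contact_force: [-0.4, 0.4, 7.1]
gripper_width: 16.9
```

```bash
python3 s.py
```

```text
t 18.35 p [ 558.3 -237.4  235.5] yaw -151.3 tilt z [ 0.0077 -0.0036 -1.    ] F [-0.4  0.4  7.1] M [ 0.11  0.19 -0.02] j6 -0.94
```

Call:
servo_tool:
  rows:
    - [0,0,0,0,0,0,3]
    - [0,0,0,0,0,0,0]

```text
clock: 18.55
position: [558.5, -237.1, 235.3]
ee_rot: [-0.222, 0.975, -0.002, 0.004]
contact_force: [-0.2, 0.8, 5.9]
gripper_width: 17.2
```

```bash
python3 s.py
```

```text
t 18.55 p [ 558.5 -237.1  235.3] yaw -154.3 tilt z [ 0.0079 -0.003  -1.    ] F [-0.2  0.8  5.9] M [ 0.33  0.05 -0.02] j6 -0.99
```

Call:
servo_tool:
  rows:
    - [0,0,0,0,0,0,-3]
    - [0,0,0,0,0,0,-3]
    - [0,0,0,0,0,0,0]

```text
clock: 18.85
position: [558.6, -237.0, 233.0]
ee_rot: [-0.273, 0.962, -0.002, 0.003]
contact_force: [3.6, -2.3, -1.8]
gripper_width: 16.8
```

```bash
python3 s.py
```

```text
t 18.85 p [ 558.6 -237.   233. ] yaw -148.3 tilt z [ 0.0071 -0.0021 -1.    ] F [ 3.6 -2.3 -1.8] M [-0.64 -1.26 -0.02] j6 -0.88
```

Call:
servo_tool:
  rows:
    - [0,-0.04,-0.05,0.3,0,0,0]
    - [0,0,0,0.3,0,0,0]
    - [0,0,0,0.2,0,0,0]
    - [0,0,0,0,0,0,0]

```text
clock: 19.25
position: [558.3, -237.0, 223.5]
ee_rot: [-0.273, 0.962, -0.001, 0.002]
contact_force: [6.2, -3.0, -2.2]
gripper_width: 17.3
```

```bash
python3 s.py
```

```text
t 19.25 p [ 558.3 -237.   223.5] yaw -148.3 tilt z [ 0.0035 -0.0012 -1.    ] F [ 6.2 -3.  -2.2] M [-1.04 -2.12 -0.05] j6 -0.88
```

Call:
servo_tool:
  rows:
    - [0,-0.07,-0.1,0,0,0,0]
    - [0,0,0,0.2,0,0,0]
    - [0,0,0,0.18,0,0,0]
    - [0,0,0,0,0,0,0]

```text
clock: 19.65
position: [558.9, -237.2, 219.9]
ee_rot: [-0.273, 0.962, -0.001, 0.001]
contact_force: [3.9, -2.4, -0.2]
gripper_width: 16.9
```

```bash
python3 s.py
```

```text
t 19.65 p [ 558.9 -237.2  219.9] yaw -148.3 tilt z [ 2.3e-03 -8.0e-04 -1.0e+00] F [ 3.9 -2.4 -0.2] M [-0.86 -1.95 -0.06] j6 -0.88
```

Call:
servo_tool:
  rows:
    - [0,-0.04,-0.04,0,0,0,-2]
    - [0,0,0,0,0,0,-2]
    - [0,0,0,0,0,0,0]

```text
clock: 19.95
position: [559.3, -237.4, 219.9]
ee_rot: [-0.306, 0.952, -0.001, 0.001]
contact_force: [4.4, -2.9, 0.7]
gripper_width: 16.7
```

```bash
python3 s.py
```

```text
t 19.95 p [ 559.3 -237.4  219.9] yaw -144.4 tilt z [ 2.e-03 -6.e-04 -1.e+00] F [ 4.4 -2.9  0.7] M [-0.87 -1.93 -0.28] j6 -0.81
```

Call:
servo_tool:
  rows:
    - [0,0,0,0,0,0,-2]
    - [0,0,0,0,0,0,0]

```text
clock: 20.15
position: [559.3, -237.4, 219.9]
ee_rot: [-0.323, 0.947, -0.001, 0.001]
contact_force: [5.2, -2.2, -0.1]
gripper_width: 17.1
```

```bash
python3 s.py
```

```text
t 20.15 p [ 559.3 -237.4  219.9] yaw -142.4 tilt z [ 2.1e-03 -6.0e-04 -1.0e+00] F [ 5.2 -2.2 -0.1] M [-0.87 -1.89 -0.27] j6 -0.78
```

Torque stays flat at about 0.28 N m, so the nut appears to be turning. A few more small steps to confirm.

Call:
servo_tool:
  rows:
    - [0,0,0,0,0,0,-1.5]
    - [0,0,0,0,0,0,0]

```text
clock: 20.35
position: [559.3, -237.4, 219.9]
ee_rot: [-0.335, 0.942, -0.001, 0.001]
contact_force: [4.9, -1.9, -0.1]
gripper_width: 16.9
```

```bash
python3 s.py
```

```text
t 20.35 p [ 559.3 -237.4  219.9] yaw -140.9 tilt z [ 2.1e-03 -5.0e-04 -1.0e+00] F [ 4.9 -1.9 -0.1] M [-0.86 -1.96 -0.31] j6 -0.75
```

Call:
servo_tool:
  rows:
    - [0,0,0,0,0,0,-2]
    - [0,0,0,0,0,0,0]

```text
clock: 20.55
position: [559.3, -237.4, 219.9]
ee_rot: [-0.351, 0.936, -0.001, 0.001]
contact_force: [5.4, -2.1, 0.7]
gripper_width: 17.4
```

```bash
python3 s.py
```

```text
t 20.55 p [ 559.3 -237.4  219.9] yaw -138.9 tilt z [ 2.1e-03 -5.0e-04 -1.0e+00] F [ 5.4 -2.1  0.7] M [-0.83 -1.97 -0.3 ] j6 -0.72
```

Call:
servo_tool:
  rows:
    - [0,0,0,0,0,0,-4.5]
    - [0,0,0,0,0,0,-4.5]
    - [0,0,0,0,0,0,-4.5]
    - [0,0,0,0,0,0,-4.5]
    - [0,0,0,0,0,0,-4.5]
    - [0,0,0,0,0,0,-4.5]
    - [0,0,0,0,0,0,0]

```text
clock: 21.25
position: [559.5, -237.4, 220.0]
ee_rot: [-0.56, 0.828, -0.001, 0.001]
contact_force: [5.7, -1.8, 0.5]
gripper_width: 17.2
```

```bash
python3 s.py
```

```text
t 21.25 p [ 559.5 -237.4  220. ] yaw -111.8 tilt z [ 2.8e-03 -4.0e-04 -1.0e+00] F [ 5.7 -1.8  0.5] M [-0.78 -2.07 -0.29] j6 -0.25
```

Call:
servo_tool:
  rows:
    - [0,0,0,0,0,0,-4.5]
    - [0,0,0,0,0,0,-4.5]
    - [0,0,0,0,0,0,-4.5]
    - [0,0,0,0,0,0,-4.5]
    - [0,0,0,0,0,0,-4.5]
    - [0,0,0,0,0,0,-4.5]
    - [0,0,0,0,0,0,-3]
    - [0,0,0,0,0,0,0]

```text
clock: 22.05
position: [559.6, -237.2, 219.9]
ee_rot: [0.756, -0.655, 0.001, -0.001]
contact_force: [6.5, -1.5, -0.2]
gripper_width: 17.0
```

```bash
python3 s.py
```

```text
t 22.05 p [ 559.6 -237.2  219.9] yaw -81.8 tilt z [ 2.9e-03 -1.0e-04 -1.0e+00] F [ 6.5 -1.5 -0.2] M [-0.5  -2.08 -0.3 ] j6 0.28
```

Call:
servo_tool:
  rows:
    - [0,0,-0.1,0,0,0,4]
    - [0,0,0,0,0,0,3.5]
    - [0,0,0,-0.5,0,0,0]
    - [0,0,0,-1,0,0,0]
    - [0,0,0,-1.5,0,0,0]
    - [0,0,0,-2,0,0,0]
    - [0,0,0,-2,0,0,0]
    - [0,0,0,0,0,0,0]

```text
clock: 22.85
position: [558.2, -236.6, 290.3]
ee_rot: [0.712, -0.703, -0.001, 0.001]
contact_force: [0.1, -0.6, -2.7]
gripper_width: 16.8
```

```bash
python3 s.py
```

```text
t 22.85 p [ 558.2 -236.6  290.3] yaw -89.3 tilt z [-2.5e-03  9.0e-04 -1.0e+00] F [ 0.1 -0.6 -2.7] M [-0.   -0.14  0.03] j6 0.15
```

Call:
servo_tool:
  rows:
    - [0,0,0,0,0,0,5]
    - [0,0,0,0,0,0,7.4]
    - [0,0,0,0,0,0,7.4]
    - [0,0,0,0,0,0,7.4]
    - [0,0,0,0,0,0,7.4]
    - [0,0,0,0,0,0,7.4]
    - [0,0,0,0,0,0,7.4]
    - [0,0,0,0,0,0,7.4]
    - [0,0,0,0,0,0,7.4]
    - [0,0,0,0,0,0,7.4]
    - [0,0,0,0,0,0,7.4]
    - [0,0,0,0,0,0,0]

```text
clock: 24.05
position: [557.3, -236.2, 286.4]
ee_rot: [-0.102, 0.995, 0.002, -0.004]
contact_force: [-0.2, -0.2, -4.4]
gripper_width: 17.1
```

Call:
servo_tool:
  rows:
    - [0,0.35,1.6,0,0,0,0]
    - [0,0.7,3.3,0,0,0,0]
    - [0,0.8,4,0,0,0,0]
    - [0,0.8,4,0,0,0,0]
    - [0,0.8,4,0,0,0,0]
    - [0,0.8,4,0,0,0,0]
    - [0,0.7,3.3,0,0,0,0]
    - [0,0.5,2.2,0,0,0,0]
    - [0,0.3,1.2,0,0,0,0]
    - [0,0,0,0,0,0,0]
    - [0,0,0,0,0,0,0]

```text
clock: 25.15
position: [447.1, 21.5, 289.2]
ee_rot: [-0.102, 0.995, -0.0, -0.0]
contact_force: [1.0, -0.6, -4.1]
gripper_width: 17.0
```

```bash
python3 s.py; python3 - <<'E'
from h import *
from bench import *
W=np.zeros((600,800,3),np.uint8)
d=get_image("wrist");pickle.dump(d,open("w4.pkl","wb"));W[:384,:512]=crop(d,0,0,512,384,1)
s=get_image("scene");t=get_image("top");pickle.dump((s,t),open("st4.pkl","wb"))
W[384:600,:288]=crop(s,215,105,72,54,4)
W[384:600,296:584]=crop(t,232,165,72,54,4)
for i,(n,p) in enumerate((("L",(597,232.5,110)),("R",(559.5,-237,110)))):
    u,v=map(int,proj(s,p));W[i*195:i*195+192,520:520+256]=crop(s,u-32,v-24,64,48,4)
cv2.imwrite("pics/w4.png",W)
E
```

```text
t 25.15 p [447.1  21.5 289.2] yaw -168.3 tilt z [-9.e-04 -5.e-04 -1.e+00] F [ 1.  -0.6 -4.1] M [-0.07  0.03  0.01] j6 -1.78
```

View pics/w4.png

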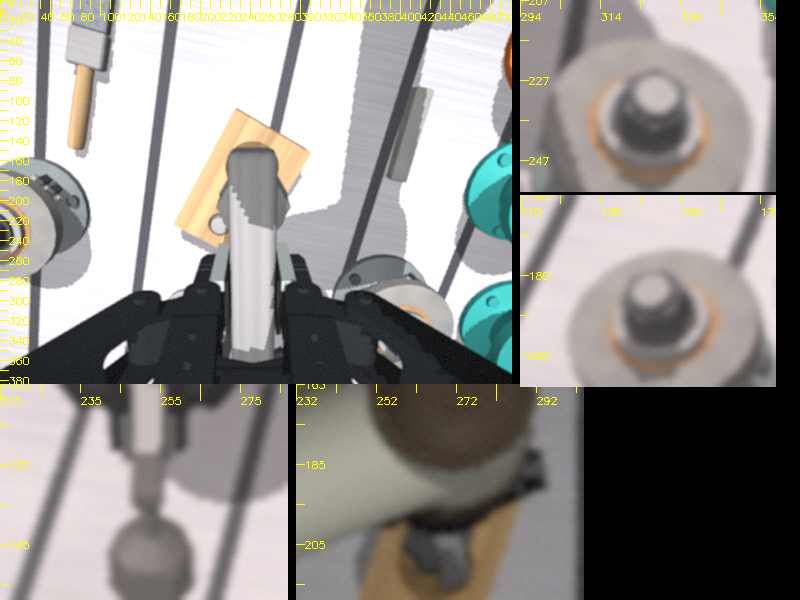

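The key hangs upright, still square in the jaws over the block (bar at x≈252). Lowering it into the hole.

Call:
servo_tool:
  rows:
    - [0,0.15,0.05,2,0,0,0]
    - [0,0,0,3,0,0,0]
    - [0,0,0,2.5,0,0,0]
    - [0,0,0,1,0,0,0]
    - [0,0,0,0.5,0,0,0]
    - [0,0,0,0.5,0,0,0]
    - [0,0,0,0.5,0,0,0]
    - [0,0,0,0.5,0,0,0]
    - [0,0,0,0.5,0,0,0]
    - [0,0,0,0,0,0,0]

```text
clock: 26.3
position: [445.5, 21.8, 179.0]
ee_rot: [-0.102, 0.995, -0.0, -0.001]
contact_force: [0.2, 0.4, -4.1]
gripper_width: 16.5
```

```bash
python3 s.py
```

```text
t 26.3 p [445.5  21.8 179. ] yaw -168.3 tilt z [-1.1e-03 -3.0e-04 -1.0e+00] F [ 0.2  0.4 -4.1] M [-0.01  0.07 -0.06] j6 -1.78
```

Call:
servo_tool:
  rows:
    - [0,0,0,0.3,0,0,0]
    - [0,0,0,0.3,0,0,0]
    - [0,0,0,0.3,0,0,0]
    - [0,0,0,0,0,0,0]

```text
clock: 26.7
position: [445.5, 21.8, 170.0]
ee_rot: [-0.102, 0.995, -0.0, -0.001]
contact_force: [-0.1, -0.3, -4.4]
gripper_width: 17.1
```

```bash
python3 s.py
```

```text
t 26.7 p [445.5  21.8 170. ] yaw -168.3 tilt z [-1.1e-03 -3.0e-04 -1.0e+00] F [-0.1 -0.3 -4.4] M [ 0.01  0.05 -0.02] j6 -1.78
```

Call:
servo_tool:
  rows:
    - [0,0,0,0.5,0,0,0]
    - [0,0,0,0.7,0,0,0]
    - [0,0,0,0.7,0,0,0]
    - [0,0,0,0.5,0,0,0]
    - [0,0,0,0.3,0,0,0]
    - [0,0,0,0.2,0,0,0]
    - [0,0,0,0,0,0,0]

```text
clock: 27.4
position: [445.8, 21.8, 141.3]
ee_rot: [-0.102, 0.995, -0.0, -0.0]
contact_force: [0.2, -0.4, -3.8]
gripper_width: 17.0
```

```bash
python3 s.py
```

```text
t 27.4 p [445.8  21.8 141.3] yaw -168.3 tilt z [-5.e-04 -2.e-04 -1.e+00] F [ 0.2 -0.4 -3.8] M [ 0.03 -0.01 -0.05] j6 -1.78
```

Call:
servo_tool:
  rows:
    - [0,0,0,0.1,0,0,0]
    - [0,0,0,0.1,0,0,0]
    - [0,0,0,0,0,0,0]

```text
clock: 27.7
position: [446.2, 21.9, 140.0]
ee_rot: [-0.102, 0.995, 0.0, 0.0]
contact_force: [-0.1, 0.6, -2.4]
gripper_width: 16.9
```

```bash
python3 s.py
```

```text
t 27.7 p [446.2  21.9 140. ] yaw -168.3 tilt z [ 9.e-04  2.e-04 -1.e+00] F [-0.1  0.6 -2.4] M [0.04 0.24 0.01] j6 -1.78
```

Call:
servo_tool:
  rows:
    - [0.3,0,0,0,0,0,0]
    - [0.6,0,0,0,0,0,0]
    - [1,0,0,0,0,0,0]
    - [1,0,0,0,0,0,0]
    - [1,0,0,0,0,0,0]
    - [1,0,0,0,0,0,0]
    - [1,0,0,-1,0,0,0]
    - [1,0,0,-3,0,0,0]
    - [1,0,0,-4,0,0,0]
    - [1,0,0,-4,0,0,0]
    - [1,0,0,0,0,0,0]
    - [1,0,0,0,0,0,0]

```text
clock: 28.9
position: [446.0, 22.0, 260.8]
ee_rot: [-0.102, 0.995, 0.001, 0.001]
contact_force: [0.2, -0.3, -1.6]
gripper_width: 85.6
```

```bash
python3 s.py; python3 - <<'E'
from h import *
from bench import *
d=get_image("wrist");s=get_image("scene");pickle.dump((d,s),open("f.pkl","wb"))
W=np.zeros((600,800,3),np.uint8)
W[:384,:512]=crop(d,0,0,512,384,1);W[216:600,512:800]=crop(s,210,125,72,96,4)
W[384:600,:512]=cv2.resize(s["image"][60:320,:,::-1],(512,216))
cv2.imwrite("pics/f.png",W)
E
```

```text
t 28.9 p [446.   22.  260.8] yaw -168.3 tilt z [ 0.0027  0.0016 -1.    ] F [ 0.2 -0.3 -1.6] M [ 0.06  0.04 -0.03] j6 -1.78
```

View pics/f.png

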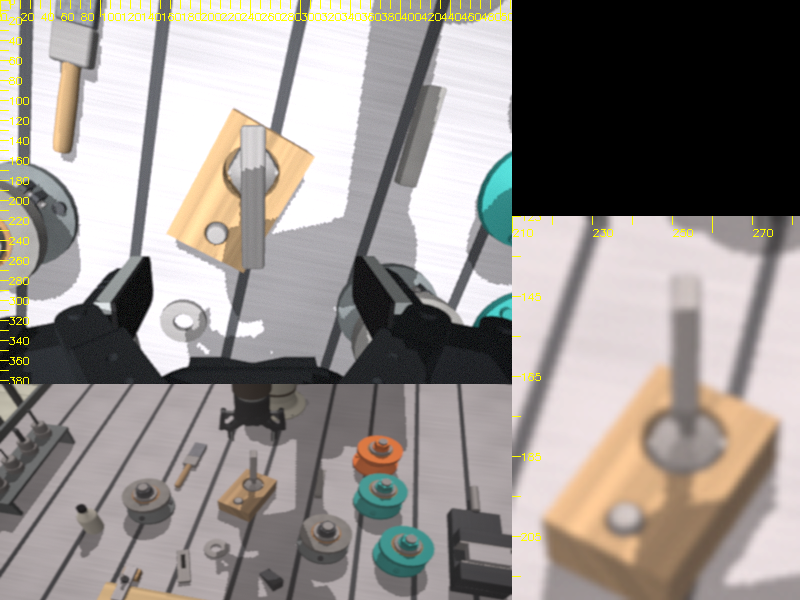

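```bash
python3 -c "
from bench import *
print(job_done())"
```

```text
the job is handed in; nothing more can be done
None
```

I slackened both nuts by more than an eighth of a turn, stood the key back in its hole, and handed the job in at about 29 s of the 72 s.

- **Left stand's nut:** it gave clockwise, so this is the left-hand thread. I felt it anticlockwise first and stopped at about 0.66 N m. That is roughly 3° of hub twist worked out from the torque, against the 5° limit. Clockwise it turned at a steady 0.25–0.35 N m for about 56°.
- **Right stand's nut:** it gave anticlockwise at a steady 0.3 N m and turned about 62°.
- **Seating the key:** on both nuts the key first rode on top with up to about 20 N of push. It dropped home after small sideways corrections, plus a slight turn on the right-hand nut. Seated, the T-bar's centre was at about 227 mm, as specified.
- **Last checks:** the final pictures show the key upright in its hole and the collet and other things where they were. The gripper is open and clear, with no real contact force.
- **Not checked separately:** the nut turns are inferred from the key's rotation and torque, with the bar showing no slip in the jaws. I did not confirm them by picture, because a hexagon turned nearly 60° looks the same.

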